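# Engage the splined key in the sprung clutch and hold it down

## Robot

A 6-joint arm with a two-finger parallel gripper is mounted at the origin on the work surface. World frame = base frame: x ahead of the robot, y to its left, z up, the work surface at z = 0. Lengths are in m, angles in degrees, forces in N, time in s.
With the tool pointing down it reaches from about 0.375 to 0.925 m from the base axis. Payload 5.7 kg.
Tool frame: the origin (TCP) lies between the finger pads; the fingertips stand 14 mm ahead of it and the grasp point (between the pads) lies 5 mm behind it; y points along the fingers, x is the direction in which the jaws open and shut, and the axes are right-handed (so a half turn about y gives the same grasp; the last joint's range is limited). The gripper opens to 85 mm and grips with 20 to 120 N. Pads are 22 mm wide; open, the fingers measure 114 mm over their backs; the gripper's body (76 mm by 85 mm) begins 54 mm behind the grasp point. The pads swing forward as they close: fully open they stand 13 mm farther back than shut.
Start: joints at [68.807, 20.558, 86.54, -0, 72.909, -6.595], TCP at [0.151, 0.581, 0.245] pointing down, gripper open.
Joint ranges: [-170.27, 170.27], [-57.76, 135], [12.27, 136.19], [-55.21, 235.2], [11.17, 155.16], [-170.74, 170.74]. Speed limits (degrees/s): [136.94, 136.94, 180, 180, 180, 180].

## Interface

Orientations are given as a 3x3 rotation matrix whose columns are the frame's x, y, z axes.
In Python, from rig import arm gives the robot as it stands. The module is installed in compiled form; this text tells all that it offers.
- The arm moves only by the tool carry_out, never from a script. Its argument "steps" is a list of rows, each a list of 3 entries, a list of its own where there are three numbers: the shift along the world's x, y, z in mm, then the turn, a rotation vector about the world's x, y, z in degrees, then the gripper command: -1 is fully open, 1 is shut, values between are in proportion. A call has 1 to 5 rows; each row is the pose to reach, as a shift and turn from the pose commanded when the call began; what a row does not reach only later rows make up. A row lasts 1/8 s, in which the tool goes at most 62.5 mm and 10.7 degrees, less where a joint would pass 70% of its speed; a pose out of reach is approached as far as the arm can. A call with a gripper value outside its range is refused whole. The fingers move at their own pace and stop on an object; the grip force is fixed at half the most. Time passes only in rows, so rows that repeat a pose let the fingers close. It gives the time, the measured TCP pose, the force and the opening at its end, in the units of the state.
- arm.get_state(): the state, without advancing time (a new reading comes with each control period).
- arm.snapshot(name): name is "side" or "top" or "wrist"; returns the picture (480x640x3 uint8, red, green, blue); there is no depth.
- arm.get_calibration(name): a dict with "fov_y" (degrees; the focal length in pixels is half the picture's height over the tangent of half this angle, whatever the lens; pixels are square), "cx", "cy" (the principal point, pixels), "view" (4x4, takes a point from world to camera coordinates); the wrist camera has in their place "T_tool_cam" (4x4, takes a point from camera to tool coordinates, whose origin is the TCP and whose axes are the tool frame's). Camera axes: x right, y down, z forward; pixel columns grow to the right and rows downward; lengths in m; the calibration is good to about 2 mm. A picture is of the moment at which its call begins: read the wrist's pose just before it. get_calibration takes no time and is no camera call.
- arm.close_job(): hands the job in, once; it reports no verdict.
The state is a dict: "time": time; "q": joint angles; "qd": joint speeds; "joint_efforts": joint torques, N m; "tool_pos": TCP position; "orientation": TCP orientation; "wrist_force": force on the tool from outside, world axes, zero at the start; "moment": the same for the moment, N m; "finger_gap": finger opening in m.
Only numpy, scipy, OpenCV 4.12 (cv2) and the standard library are available. Lean on these libraries where they do the work, as an engineer would, in place of code of your own. Each camera call takes 0.05 s, during which the arm holds its last target. There are 200 camera calls.

## Task

Free the clutch on the bench by turning its clamp knob clockwise until the latch arm is swung right out from under the flange of the sprung sleeve. Then take the splined key (flat bar head) from the stand, mesh it in the cross-shaped socket until its collar sits fully home on the socket, press the sleeve down to the bottom of its travel and finish while still gripping the key and keeping it pressed down there. Leave the other things on the bench alone.

Things in the scene. Friction and masses are not known exactly. Their poses are not given: they have to be found in the camera images.
- unit: The clutch unit, fixed on the bench: grey housing block 110 (x) x 250 (y) x 50 mm (z). Origin: centre of its underside; z up. On its top stand, 90 mm apart, the sprung sleeve (axis at local y = -45 mm) and the clamp knob (axis at local y = +45 mm).
- socket_mouth (a point): Centre of the mouth of the cross-shaped socket, level with the top of the steel sleeve flange (88 mm across, 12 mm thick, top 110 mm above the bench when up). Four slots along this point's +-x and +-y, each 12 mm wide, ending 16.5 mm from the axis, 44 mm deep; z up. Moves down with the sleeve.
- socket: Dark steel socket insert in the middle of the sleeve, top face 40 x 40 mm; origin and axes as point socket_mouth. It is turned to an angle that differs each time (up to 0.7 rad from the housing's axes) and is stiff to turn (0.3 N m).
- sleeve (a joint): How far the sleeve (flange and socket together) is pushed down, in m: 0 up, 0.012 on its bottom stop. A spring pushes it up: about 8 N to start it, about 16 N on the stop. While the latch arm is under the flange it goes down only about 1 mm.
- latch (a joint): Angle of the clamp knob with its latch arm, in rad: grows clockwise seen from above, end stops at 0 and 1.5. It starts between 0 and 0.2 with the 14 mm wide arm under the sleeve's flange; the arm is clear of the flange from about 0.6. Friction 0.12 N m, stays where it is left.
- latch_grip (a point): Grip point of the clamp knob, on its vertical axis 136 mm above the bench: black upright bar 44 mm long (along this point's y), 14 mm thick (along x), from 117 to 151 mm above the bench, on a 44 mm round disc. The latch arm points to this point's -y. Above the disc the space around the bar is free.
- stand: Grey metal stand fixed on the bench, 85 (x) x 220 (y) mm, top plate 60 mm above the bench, with two round 36 mm holes at local y = -55 and +55 mm in which the two keys hang by their collars. Origin: centre of its underside; z up.
- key: Splined key (200 g) hanging upright in either hole of the stand. Origin: its lower tip; z up its axis. From the tip up: 15 mm conical pilot; four fins along +-x, +-y, 10 mm wide, reaching 15 mm from the axis, 14 to 40 mm up, with V-shaped ends from 9 mm up; collar 42 mm across, 40 to 46 mm up; 16 mm shank; black flat bar head 50 mm long (x), 22 mm thick (y), 58 to 94 mm up.
- key_seat (a point): Centre of the underside of the splined key's collar, 40 mm above the key's tip; it meets socket_mouth when the key is fully home. Axes as the key's.
- pin_key: The other key, to be left alone: round black head 34 mm in diameter, plain round pin, hanging in the other hole; same heights as the splined key. Origin at its tip.
- wrench: Bystander: wrench lying on the bench at the left, 160 mm long.
- ferrule: Bystander: steel hose ferrule 26 mm in diameter, 34 mm high, standing on the bench.
- coupling: Bystander: brass hose coupling 28 mm in diameter, 46 mm high, standing on the bench.
- jar: Bystander: squat closed jar 70 mm in diameter, 85 mm high.
- tape: Bystander: roll of tape lying flat, 96 mm in diameter, 25 mm high.
- driver: Bystander: screwdriver lying on the bench at the right.
Mind the look-alikes: they are no part of the job. Leave any blue or green look-alike of the key alone.

How it is judged (in metres and radians):
On the way, in this order (a step that is already met when the one before it is completed fails the run):
1. the latch arm is swung clear of the flange while the sleeve is still up (value of joint latch above 0.7 rad and value of joint sleeve below 0.003 m), for 0.1 s.
2. the splined key is gripped and lifted out of the stand (height (world z) of key above 0.065 m and contact force between the fingers and key above 1 N), for 0.1 s.
3. the splines are meshed and the key's collar sits on the socket (z of key_seat in the frame of socket_mouth below 0.003 m and horizontal distance between key_seat and socket_mouth below 0.003 m), for 0.1 s.
At the end, for the whole second after the job is handed in: Knob past 0.7 rad; the gripped key meshed in the socket (within 0.15 rad of the slots, 0.1 rad of upright, 3 mm of the axis), collar within 3 mm of the socket's top, pressed with over 5 N so that the sleeve stays at least 9 of its 12 mm down, at rest (all of step 3 and value of joint latch above 0.7 rad and value of joint sleeve above 0.009 m and (angle between the x axis of key and the x axis of socket, either way round below 0.15 rad or angle between the x axis of key and the y axis of socket, either way round below 0.15 rad) and angle between key's own z axis and vertical below 0.1 rad and contact force between key and socket above 5 N and contact force between the fingers and key above 2 N and linear speed of key below 0.02 m/s); the arm keeps its last pose, push and grip.
It fails at once if another thing on the bench was moved by more than 30 mm (distance of any of pin_key, wrench, ferrule, coupling, jar, tape, driver from where it was at the start of the episode above 0.03 m).
It also fails if it takes over 48 s, if anything falls off the work surface, if the arm or the gripper's body presses on something with over 40 N, if the wrist force passes 120 N, or if a joint passes its speed limit or range.

## Working session

There is one attempt and no reset: what is moved stays moved. The work goes in short steps, Python scripts to look and compute and a tool call to move; the robot and the scene stay as the last step left them, time stands still between calls to the robot, and variables do not carry over. Pictures are saved under pics/ and viewed, about 8 in all and at most 12, crops included, and the job is handed in when it is done.

Besides the shell and the picture viewer there is one more tool, called after ">>>" by a JSON object that holds its "name" and its "arguments", one argument or row to a line. carry_out: Moves the arm, as the interface text tells. Its arguments: {"type":"object","properties":{"steps":{"type":"array"}},"required":["steps"]}

```bash
mkdir -p pics
cat > h.py <<'E'
import numpy as np, cv2
from rig import arm
def save(n,img): cv2.imwrite(f'pics/{n}.png',cv2.cvtColor(img,cv2.COLOR_RGB2BGR))
def cam(name,st=None):
    c=arm.get_calibration(name); f=240/np.tan(np.radians(c['fov_y'])/2)
    if 'view' in c: T=np.linalg.inv(np.array(c['view']))
    else:
        Tt=np.eye(4); Tt[:3,:3]=np.array(st['orientation']); Tt[:3,3]=st['tool_pos']
        T=Tt@np.array(c['T_tool_cam'])
    return f,c['cx'],c['cy'],T
def ray(C,u,v):
    f,cx,cy,T=C; d=T[:3,:3]@np.array([(u-cx)/f,(v-cy)/f,1.]); return T[:3,3],d
def onz(C,u,v,z):
    o,d=ray(C,u,v); return o+d*(z-o[2])/d[2]
def proj(C,p):
    f,cx,cy,T=C; q=np.linalg.inv(T)@np.append(p,1); return f*q[0]/q[2]+cx,f*q[1]/q[2]+cy
E
python3 - <<'E'
from h import *
s=arm.get_state(); print(s)
for n in ('top','side','wrist'):
    im=arm.snapshot(n); np.save(f'pics/{n}0.npy',im); save(n+'0',im); C=cam(n,s); print(n,C[0],C[1],C[2],C[3].round(3).tolist())
E
```

```text
{'time': 0.0, 'q': array([ 6.88054222e+01,  2.05990216e+01,  8.65992559e+01, -8.59713827e-04,
        7.29060526e+01, -6.59512220e+00]), 'qd': array([-0.09987062,  0.04194193,  0.09283628, -0.09551248,  0.05022222,
       -0.06784409]), 'joint_efforts': array([ 1.33688965e-03, -5.27627814e+01, -2.78619772e+01, -2.26635884e-04,
        1.32694651e-02,  6.61017523e-06]), 'tool_pos': array([0.15101858, 0.58001982, 0.24444046]), 'orientation': array([[ 2.52055300e-01, -6.44950694e-04, -9.67712617e-01],
       [ 9.67711139e-01, -1.70291855e-03,  2.52056049e-01],
       [-1.81049949e-03, -9.99998342e-01,  1.94896326e-04]]), 'wrist_force': array([-0.23745758,  0.58350429,  0.38915142]), 'moment': array([ 0.01427125, -0.01769398, -0.07714062]), 'finger_gap': 0.08575185410312185}
top 477.43188461484004 317.08395880945983 245.5055014276738 [[-0.015, -0.993, 0.116, 0.415], [-1.0, 0.014, -0.013, -0.021], [0.011, -0.116, -0.993, 1.391], [0.0, 0.0, 0.0, 1.0]]
side 488.5858639445393 321.78373645039505 244.71835793152445 [[1.0, -0.007, 0.029, 0.532], [-0.025, -0.701, 0.713, -1.007], [0.015, -0.713, -0.701, 1.043], [0.0, 0.0, 0.0, 1.0]]
wrist 409.59052774717946 320.38040896062944 239.4790653470763 [[0.251, 0.918, 0.306, 0.072], [0.968, -0.238, -0.079, 0.6], [-0.0, 0.316, -0.949, 0.373], [0.0, 0.0, 0.0, 1.0]]
```

View pics/top0.png

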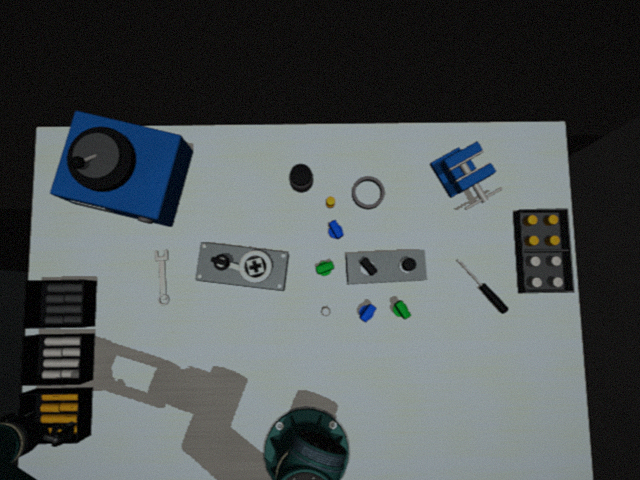

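View pics/side0.png

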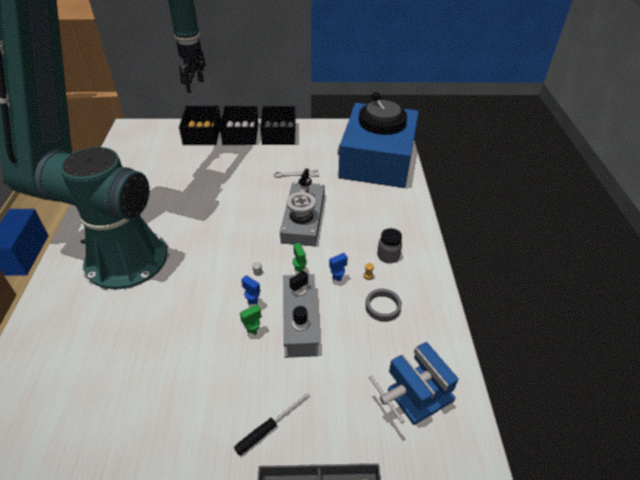

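The top view shows the unit at about (242,266), with its knob at (221,262) and sleeve at (256,266), and the stand at (386,267).

Things that could be taken for the key:
- The black bar head on the stand at (368,266)
- The round black pin_key on the stand at (408,264)
- The blue look-alikes at (336,229) and (367,312)
- The green look-alikes at (324,268) and (401,309)

I choose the black bar at (368,266), and a close crop will check it.

Run:
```python
from h import *
im=np.load('pics/top0.npy'); s=arm.get_state()
a=cv2.resize(im[230:300,190:290],None,fx=8,fy=8,interpolation=cv2.INTER_CUBIC)[:,:800]
a=cv2.resize(im[235:295,190:290],(800,480),interpolation=cv2.INTER_CUBIC)
b=cv2.resize(im[235:295,340:440],(800,480),interpolation=cv2.INTER_CUBIC)
save('crop',cv2.resize(np.vstack([a,b]),(500,600)))
C=cam('top')
for n,u,v,z in [('knob',221,260,.151),('sleeve',256,265,.11),('key',368,265,.094),('pin',408,264,.094),('ferr',325,311,.034)]: print(n,onz(C,u,v,z).round(3))
```

```text
knob [0.525 0.213 0.151]
sleeve [0.513 0.127 0.11 ]
key [ 0.51  -0.176  0.094]
pin [ 0.511 -0.286  0.094]
ferr [ 0.387 -0.058  0.034]
```

View pics/crop.png

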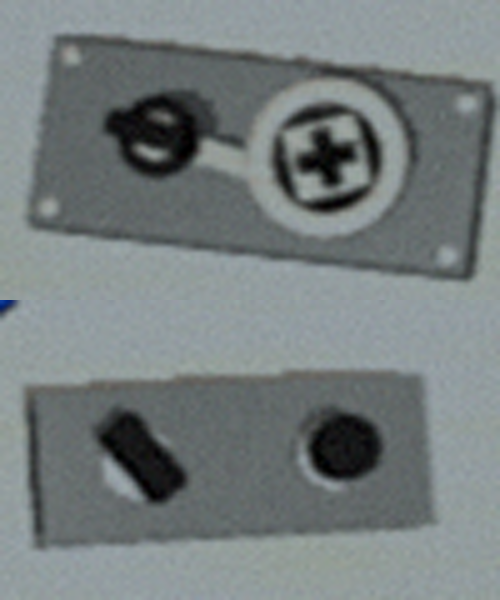

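The close crop shows the black bar head in the stand's left hole and the round pin key in its right hole, which confirms the choice. The cross socket is tilted a little against the housing, and the latch arm reaches from the knob to under the flange. Next I move over the unit.

>>> {"name": "carry_out", "arguments": {
  "steps": [
    [[40,-42,8],[0,0,-8],-1],
    [[80,-84,16],[0,0,-16],-1],
    [[120,-126,24],[0,0,-24],-1],
    [[160,-168,32],[0,0,-32],-1],
    [[200,-210,40],[0,0,-40],-1]
  ]
}}

```text
time: 0.78
tool_pos: [0.3521, 0.3691, 0.2854]
orientation: [[0.818, -0.0, -0.576], [0.576, -0.0, 0.818], [-0.0, -1.0, -0.0]]
wrist_force: [0.6, 0.9, 0.8]
finger_gap: 0.0856
```

>>> {"name": "carry_out", "arguments": {
  "steps": [
    [[40,-42,0],[0,0,-8],-1],
    [[80,-84,0],[0,0,-16],-1],
    [[120,-126,0],[0,0,-24],-1],
    [[160,-168,0],[0,0,-32],-1],
    [[170,-180,0],[0,0,-35.4],-1]
  ]
}}

```text
time: 1.4
tool_pos: [0.5234, 0.188, 0.285]
orientation: [[1.0, 0.0, 0.006], [-0.006, -0.001, 1.0], [0.0, -1.0, -0.001]]
wrist_force: [-0.4, 0.9, -0.0]
finger_gap: 0.0854
```

Run:
```python
from h import *
s=arm.get_state(); im=arm.snapshot('wrist'); np.save('pics/w1.npy',im); import pickle; pickle.dump(s,open('pics/w1.pkl','wb')); save('w1',im); print(s['time'],s['tool_pos'],s['orientation'].round(3),s['qd'].round(2))
C=cam('wrist',s)
for p in [(.525,.213,.151),(.513,.127,.11)]: print(proj(C,p))
```

```text
1.4 [0.52335626 0.18802246 0.28497151] [[ 1.     0.     0.006]
 [-0.006 -0.001  1.   ]
 [ 0.    -1.    -0.001]] [-9.07  2.6  -3.01  1.77  2.28 15.3 ]
(np.float64(322.8211500680459), np.float64(194.14827712113404))
(np.float64(308.0127231770091), np.float64(287.92594056836407))
```

View pics/w1.png

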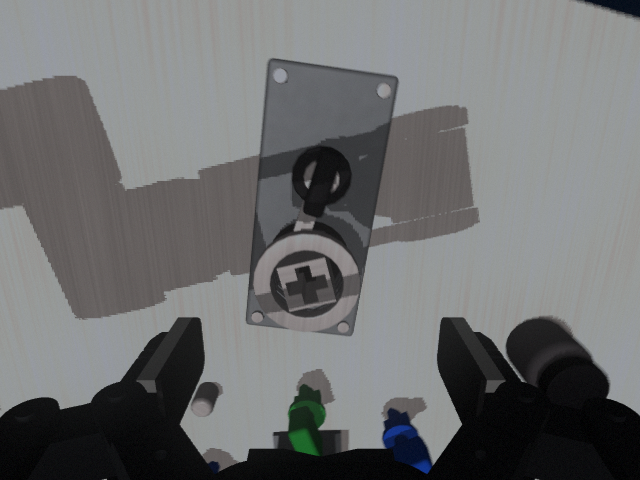

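This wrist view shows four housing bolts at (280,76), (384,90), (257,317) and (343,327), the knob bar around (318,185), the cross at (307,284) and the latch arm at (303,225). The arm was still moving slightly, so I take it again at rest and measure.

Run:
```python
from h import *
arm.snapshot('wrist'); arm.snapshot('wrist')
s=arm.get_state(); im=arm.snapshot('wrist'); np.save('pics/w2.npy',im); C=cam('wrist',s)
print(s['time'],s['tool_pos'],s['qd'].round(1))
g=cv2.cvtColor(im,cv2.COLOR_RGB2GRAY)
# bolts: bright blobs on housing
pts=[]
for u,v in [(280,76),(384,90),(257,317),(343,327)]:
    r=g[v-14:v+15,u-14:u+15].astype(float); m=(r>(r[14-3:18,11:18].max()+np.median(r))/2).astype(np.uint8)
    n,l,st,ce=cv2.connectedComponentsWithStats(m)
    k=min(range(1,n),key=lambda i:np.hypot(*(ce[i]-14))); uv=ce[k]+[u-14,v-14]
    pts.append(onz(C,*uv,.051)); print(uv,st[k][4],pts[-1].round(4))
P=np.array(pts); c=P.mean(0); d=(P[0]+P[1]-P[2]-P[3])[:2]; d/=np.linalg.norm(d)
print('centre',c,'yaw',np.degrees(np.arctan2(d[1],d[0]))-90,'knob',c[:2]+.045*d,'sleeve',c[:2]-.045*d, [np.linalg.norm(P[i]-P[j]) for i,j in((0,1),(2,3),(0,2),(1,3))])
z=cv2.resize(im[135:345,235:385],None,fx=4,fy=4,interpolation=cv2.INTER_CUBIC)
z=np.clip(255*(z/255.)**.55,0,255).astype(np.uint8)
save('z2',cv2.resize(z,(428,600)))
```

```text
1.55 [0.52077874 0.19055847 0.284849  ] [ 1.9 -0.6  0.8  0.4  0.2 -0.5]
[282.94594595  77.65540541] 148 [0.4896 0.2921 0.051 ]
[386.23448276  92.5862069 ] 145 [0.5753 0.2806 0.051 ]
[259.07954545 318.75      ] 88 [0.4596 0.0686 0.051 ]
[342.71428571 327.42857143] 21 [0.5429 0.0589 0.051 ]
centre [0.51683519 0.17503782 0.051     ] yaw -7.9687804365196655 knob [0.5230737  0.21960329] sleeve [0.51059668 0.13047235] [np.float64(0.0864948630474605), np.float64(0.08395402487565184), np.float64(0.22549395848048343), np.float64(0.2240459746015835)]
```

View pics/z2.png

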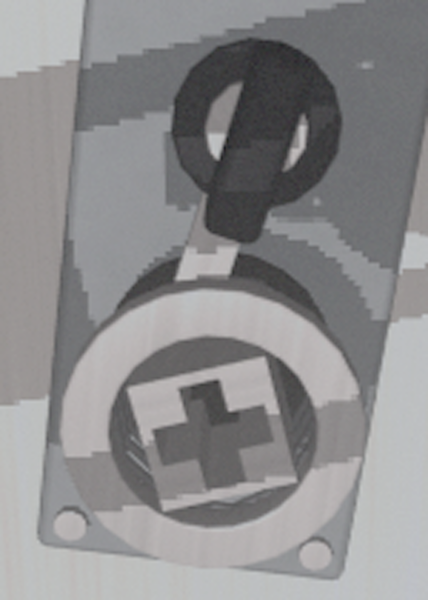

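Run:
```python
from h import *
s=arm.get_state(); print(s['tool_pos'],s['orientation'].round(3).tolist()); C=cam('wrist',s)
k=2.853
Q=[onz(C,235+u/k,135+v/k,.11)[:2] for u,v in [(128,388),(265,357),(298,480),(163,510)]]
Q=np.array(Q); print('socket',Q.mean(0)); e=np.diff(np.vstack([Q,Q[:1]]),axis=0); print([(np.hypot(*x),np.degrees(np.arctan2(x[1],x[0]))) for x in e])
B=np.array([onz(C,235+u/k,135+v/k,.151)[:2] for u,v in [(205,228),(265,240),(302,102),(245,88)]]);print('bar',B)
for p in [(.5230,.2196,.151),(.5106,.1305,.11)]: u,v=proj(C,p); print('pred crop',(u-235)*k,(v-135)*k)
y=np.array([.249,.968])
for q in (6,10): 
    pass
im=np.load('pics/w2.npy'); g=cv2.cvtColor(im,cv2.COLOR_RGB2GRAY)
print(g[175:225:4,298:338:2])
```

```text
[0.52018641 0.19123486 0.28493644] [[1.0, -0.002, -0.001], [0.001, 0.001, 1.0], [-0.002, -1.0, 0.001]]
socket [0.51142316 0.13081128]
[(np.float64(0.03949207589780324), np.float64(13.756769091483585)), (np.float64(0.03918161678350806), np.float64(-75.50021081144388)), (np.float64(0.04029592592771887), np.float64(-165.97909550043838)), (np.float64(0.0393651948525498), np.float64(103.32692423578453))]
bar [[0.51087053 0.20240162]
 [0.52480721 0.19954833]
 [0.5328461  0.23160106]
 [0.52006478 0.23469233]]
pred crop 257.7451786403136 154.82599914700592
pred crop 210.61476918944342 435.91156478729914
[[ 21  20  22  21  18  60  85  84  82  42  14  19  16  19  21  18  19  20
   16  18]
 [ 19  23  19  20  29  82  80  80  74  15  18  18  22  18  19  16  20  20
   17  18]
 [ 30  29  30  26  30 146 148 144  21  15  17  19  21  19  20  19  19  17
   19  17]
 [ 30  30  29  27  30  74 149  91  16  21  25  27  27  27  21  27  27  25
   18  54]
 [ 22  29  30  28  27  28  25  16  17  25  30  27  27  26  26  25  22  23
   29  91]
 [ 58  34  25  26  29  28  16  19  22  26  29  27  28  26  26  27  25  17
   24  21]
 [ 58  56  58  22  19  18  16  18  26  28  30  27  24  25  26  25  17  16
   18  21]
 [ 59  58  58  57  77  19  18  21  19  21  21  20  19  17  21  21  19  19
   21  22]
 [ 60  58  94  68  74  18  22  23  21  19  20  18  20  18  22  19  33  48
   57  57]
 [ 96  96  92  88  43  18  21  20  20  18  22  21  22  22  21  57  94  78
   78  68]
 [ 96  96  75  84  84  20  21  20  21  24  23  21  23  19  26  58  93  93
   95  97]
 [ 93  59  85  85  83  82  78  83  85  72  27  19  20  35  56  58  57  60
   58  58]
 [ 60 143 131  85  84  81  89 143 143 140  47  50  57  58  60  58  59  58
   57  60]]
```

The two measurements agree: the socket is at (0.511, 0.131) with yaw about 14°, and its edges measure 39.5 mm against the 40 mm given. The knob axis is at (0.523, 0.2196) and its bar yaw is about -14.5°. Next I grasp and turn the knob.

>>> {"name": "carry_out", "arguments": {
  "steps": [
    [[3,28,-20],[0,0,-8],-1],
    [[3,28,-80],[0,0,-14.5],-1],
    [[3,28,-130],[0,0,-14.5],-1],
    [[3,28,-148],[0,0,-14.5],-1],
    [[3,28,-148],[0,0,-14.5],1]
  ]
}}

```text
time: 2.22
tool_pos: [0.5216, 0.2197, 0.1358]
orientation: [[0.969, -0.004, 0.247], [-0.247, -0.001, 0.969], [-0.004, -1.0, -0.002]]
wrist_force: [0.8, 0.4, -0.2]
finger_gap: 0.0698
```

>>> {"name": "carry_out", "arguments": {
  "steps": [
    [[0,0,0],[0,0,0],1],
    [[0,0,0],[0,0,0],1],
    [[0,0,0],[0,0,0],1],
    [[0,0,0],[0,0,0],1]
  ]
}}

```text
time: 2.72
tool_pos: [0.5236, 0.2191, 0.1386]
orientation: [[0.968, -0.001, 0.25], [-0.25, 0.001, 0.968], [-0.001, -1.0, 0.001]]
wrist_force: [-4.4, 2.0, 9.2]
finger_gap: 0.013
```

>>> {"name": "carry_out", "arguments": {
  "steps": [
    [[0,0,0],[0,0,-9],1],
    [[0,0,0],[0,0,-18],1],
    [[0,0,0],[0,0,-27],1],
    [[0,0,0],[0,0,-36],1],
    [[0,0,0],[0,0,-45],1]
  ]
}}

```text
time: 3.35
tool_pos: [0.5236, 0.2192, 0.1386]
orientation: [[0.503, -0.001, 0.864], [-0.864, 0.001, 0.503], [-0.001, -1.0, 0.0]]
wrist_force: [-4.8, 2.2, 7.5]
finger_gap: 0.013
```

>>> {"name": "carry_out", "arguments": {
  "steps": [
    [[0,0,0],[0,0,-8],1],
    [[0,0,0],[0,0,-15],1],
    [[0,0,0],[0,0,-15],1],
    [[0,0,0],[0,0,-15],-1],
    [[0,0,0],[0,0,-15],-1]
  ]
}}

```text
time: 3.98
tool_pos: [0.5246, 0.2185, 0.1375]
orientation: [[0.267, 0.001, 0.964], [-0.964, 0.0, 0.267], [0.0, -1.0, 0.001]]
wrist_force: [0.0, 0.1, 0.3]
finger_gap: 0.0485
```

>>> {"name": "carry_out", "arguments": {
  "steps": [
    [[0,0,0],[0,0,0],-1],
    [[0,0,50],[0,0,0],-1],
    [[0,0,105],[0,0,0],-1],
    [[-10,-50,130],[0,0,0],-1],
    [[-10,-105,130],[0,0,4],-1]
  ]
}}

```text
time: 4.6
tool_pos: [0.5154, 0.1132, 0.2699]
orientation: [[0.338, 0.005, 0.941], [-0.941, 0.0, 0.338], [0.001, -1.0, 0.005]]
wrist_force: [0.3, -1.0, -1.0]
finger_gap: 0.0854
```

Run:
```python
from h import *
arm.snapshot('wrist')
s=arm.get_state(); im=arm.snapshot('wrist'); np.save('pics/w3.npy',im); save('w3',im); import pickle; pickle.dump(s,open('pics/w3.pkl','wb')); print(s['tool_pos'],s['qd'].round(1))
```

```text
[0.51456885 0.10662015 0.26863146] [ 3.6  2.1 -0.1  2.  -0.2 14.1]
```

>>> {"name": "carry_out", "arguments": {
  "steps": [
    [[0,-58,0],[0,0,3],-1],
    [[0,-116,0],[0,0,6],-1],
    [[0,-174,0],[0,0,9],-1],
    [[0,-232,0],[0,0,12],-1],
    [[0,-290,0],[0,0,13.5],-1]
  ]
}}

```text
time: 5.32
tool_pos: [0.5143, -0.1778, 0.267]
orientation: [[0.545, 0.0, 0.838], [-0.838, 0.001, 0.545], [-0.0, -1.0, 0.0]]
wrist_force: [0.3, 1.7, -1.1]
finger_gap: 0.0853
```

Run:
```python
from h import *
import pickle
arm.snapshot('wrist');arm.snapshot('wrist')
s=arm.get_state(); im=arm.snapshot('wrist'); np.save('pics/w4.npy',im); pickle.dump(s,open('pics/w4.pkl','wb')); print(s['time'],s['tool_pos'],s['qd'].round(1))
a=np.load('pics/w3.npy')
save('w34',np.hstack([cv2.resize(x,(400,300)) for x in (a,)]+[cv2.resize(im,(400,300))])); 
z=np.clip(255*(im/255.)**.55,0,255).astype(np.uint8); z3=np.clip(255*(a/255.)**.55,0,255).astype(np.uint8)
save('w4',np.vstack([z3[:300],z[:300]]))
```

```text
5.425 [ 0.51480177 -0.18157037  0.26703634] [ 4.1 -1.1  2.3  3.4  1.4  4.9]
```

View pics/w4.png

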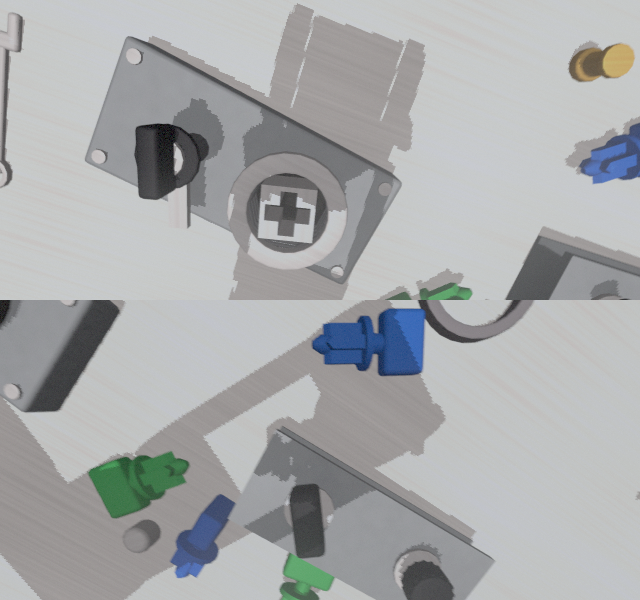

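The upper picture shows the latch arm swung clear of the flange, at (178,205), with the cross at (288,213). The lower one shows the splined key's black bar head around (308,220) and the pin key at (425,280). I zoom in on the head to measure it.

Run:
```python
from h import *
import pickle
im=np.load('pics/w4.npy'); a=np.load('pics/w3.npy')
f=lambda im,x,y:np.clip(255*(cv2.resize(im[y:y+100,x:x+100],(400,400),interpolation=cv2.INTER_CUBIC)/255.)**.5,0,255).astype(np.uint8)
save('z4',np.hstack([f(im,258,170),f(a,238,163)]))
```

```text
(no output)
```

View pics/z4.png

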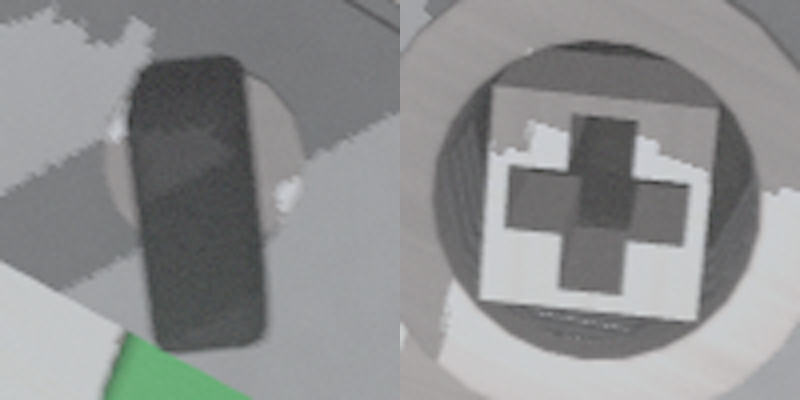

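Run:
```python
from h import *
import pickle
s=pickle.load(open('pics/w4.pkl','rb')); C=cam('wrist',s)
K=np.array([onz(C,258+u/4-.5,170+v/4-.5,.094)[:2] for u,v in [(155,350),(266,340),(246,90),(130,100)]])
print(K.round(4)); 
w=K[1]-K[0]; print('width',np.hypot(*w),'yaw ends',np.degrees(np.arctan2(*w[::-1])))
for i,j in((0,3),(1,2)): l=K[j]-K[i]; print('len',np.hypot(*l),'yaw',np.degrees(np.arctan2(*l[::-1])))
l=(K[3]-K[0])+(K[2]-K[1]); l/=np.hypot(*l); print('centre',(K[0]+K[1])/2+.025*l)
s=pickle.load(open('pics/w3.pkl','rb')); C=cam('wrist',s)
Q=np.array([onz(C,238+(u-400)/4-.5,163+v/4-.5,.11)[:2] for u,v in [(495,87),(718,108),(695,320),(480,298)]]); print('socket',Q.mean(0))
for i in range(4): e=Q[(i+1)%4]-Q[i]; print(np.hypot(*e),np.degrees(np.arctan2(e[1],e[0])))
X=np.array([onz(C,238+(u-400)/4-.5,163+v/4-.5,.11)[:2] for u,v in [(574,115),(637,120)]]); print('arm end',X)
C=cam('top'); im=np.load('pics/top0.npy'); print('now',arm.get_state()['tool_pos'],arm.get_state()['orientation'][:,0])
```

```text
[[ 0.4764 -0.1841]
 [ 0.4899 -0.2013]
 [ 0.5296 -0.1711]
 [ 0.5163 -0.1539]]
width 0.02190493713583958 yaw ends -51.796964174147945
len 0.05006381511857614 yaw 37.06338737236883
len 0.04988339771404007 yaw 37.21532562130441
centre [ 0.5030788  -0.17759736]
socket [0.51160065 0.13056643]
0.039536054556409184 -75.69567443035554
0.03990426237061551 -166.45354667805898
0.03975434050480328 103.5392964252875
0.03937697834551763 13.223800893499693
arm end [[0.52594472 0.13963573]
 [0.52886967 0.12882278]]
now [ 0.51441588 -0.17868012  0.26680781] [ 5.40704709e-01 -8.41212442e-01 -2.13767342e-04]
```

Run:
```python
from h import *
import pickle
s=pickle.load(open('pics/w4.pkl','rb')); C=cam('wrist',s); T=cam('top'); S=cam('side')
top=cv2.cvtColor(np.load('pics/top0.npy'),cv2.COLOR_RGB2GRAY); side=cv2.cvtColor(np.load('pics/side0.npy'),cv2.COLOR_RGB2GRAY)
print(top[252:280,356:380]); print(side[266:300,286:312])
for z in (.094,.104,.114):
    k=[onz(C,258+u/4-.5,170+v/4-.5,z) for u,v in [(155,350),(266,340)]]
    print(z,[np.round(proj(T,p),1) for p in k],[np.round(proj(S,p),1) for p in k],np.linalg.norm(k[0]-k[1]))
```

```text
[[108 107  94  96  95 106  92  93  98  96  99 102 100 101 100  99 101  94
   98  97  98  99  96 104]
 [102  94 103  99 100  98  98  99 103  99 103 103 101 106 104 100  99 104
  100 101 101 101 103  97]
 [104 104 106 103 107 103 102 101 103 102  99 106 101 104 102 104 106 102
   96  99 104 100 104  99]
 [101 101 106 103 103 103 105  96  97 101 102  99 104 104 104 102  98 102
  100 101 106 101 106 104]
 [104  99 106 103  97 101  85  75  85  97  97 103 102 102  99 109 104 101
  100 104  96 104  99 108]
 [105 105 107 102 100  85  66  55  57  50  65  76  98 102 101 107 103 106
  100 102  97 102 108 100]
 [103 103 106 101  90  71  52  41  25  20  23  45  77  99 101 101  98  99
  103 106  96 103 100 104]
 [108 102  96  90  70  60  45  26  11  23  15  17  47  81 102 104 106 101
  100 102 100 103 101 100]
 [102 102  83  67  54  46  27  18  16  27  20  17  37  66  97 106  99 100
   99 106  98 102 102 104]
 [105 107  86  60  44  27  19  27  22  23  25  22  19  46  92 110 102  99
  101  99 106 105 101 108]
 [109 109  90  63  20   9  16  26  23  27  22  19  22  27  64 111 127 110
  105 103 103  9
[... 5096 characters left out ...]
23 126 127]
 [122 124 128 127 127 125 121 125 126 114 114 114 120 124 124 125 121 124
  125 119 121 125 126 127 122 122]
 [125 123 124 126 124 127 128 125 123 123 126 126 127 126 124 128 123 123
  121 128 124 124 126 124 125 125]
 [123 123 123 126 128 125 122 129 122 126 122 121 125 129 126 127 125 124
  123 122 126 125 124 127 127 123]]
0.094 [array([371.3, 277.4]), array([377.4, 272.3])] [array([286.2, 283.8]), array([291.4, 288.9])] 0.02190493713583958
0.104 [array([371.1, 275.9]), array([377.1, 271. ])] [array([287.5, 280.8]), array([292.5, 285.7])] 0.021178307632578487
0.114 [array([371. , 274.4]), array([376.8, 269.6])] [array([288.8, 277.7]), array([293.7, 282.4])] 0.02045167812931733
```

Run:
```python
from h import *
import pickle
s=pickle.load(open('pics/w4.pkl','rb')); C=cam('wrist',s)
o=lambda u,v:onz(C,258+u/4-.5,170+v/4-.5,.114)[:2]
m=o(210.5,345); y=np.radians(37.3); print(m, m+.025*np.array([np.cos(y),np.sin(y)]), o(190,60))
T=cam('top'); print(onz(T,368.1,263.8,.114), arm.get_state()['tool_pos'])
```

```text
[ 0.4897186  -0.18905538] [ 0.50960544 -0.17390567] [ 0.53231594 -0.15790825]
[ 0.51201924 -0.17414631  0.114     ] [ 0.51441588 -0.17868012  0.26680781]
```

>>> {"name": "carry_out", "arguments": {
  "steps": [
    [[-4,2,-40],[0,0,4.5],-1],
    [[-4,2,-95],[0,0,4.5],-1],
    [[-4,2,-145],[0,0,4.5],-1],
    [[-4,2,-176],[0,0,4.5],-1],
    [[-4,2,-176],[0,0,4.5],-1]
  ]
}}

```text
time: 6.1
tool_pos: [0.5083, -0.1718, 0.089]
orientation: [[0.609, -0.006, 0.793], [-0.793, 0.003, 0.609], [-0.006, -1.0, -0.002]]
wrist_force: [-0.1, 0.3, 0.5]
finger_gap: 0.0854
```

>>> {"name": "carry_out", "arguments": {
  "steps": [
    [[0,0,0],[0,0,0],1],
    [[0,0,0],[0,0,0],1],
    [[0,0,0],[0,0,0],1],
    [[0,0,0],[0,0,0],1],
    [[0,0,0],[0,0,0],1]
  ]
}}

```text
time: 6.72
tool_pos: [0.5108, -0.1746, 0.0924]
orientation: [[0.609, 0.002, 0.793], [-0.793, -0.0, 0.609], [0.001, -1.0, 0.001]]
wrist_force: [0.1, 1.2, 7.9]
finger_gap: 0.0213
```

>>> {"name": "carry_out", "arguments": {
  "steps": [
    [[0,0,25],[0,0,0],1],
    [[0,0,60],[0,0,0],1],
    [[0,0,100],[0,0,0],1],
    [[0,0,125],[0,0,0],1],
    [[0,40,125],[0,0,-4],1]
  ]
}}

```text
time: 7.35
tool_pos: [0.5124, -0.1367, 0.2189]
orientation: [[0.548, 0.006, 0.836], [-0.836, -0.003, 0.548], [0.006, -1.0, 0.003]]
wrist_force: [0.7, -0.3, -1.5]
finger_gap: 0.0212
```

>>> {"name": "carry_out", "arguments": {
  "steps": [
    [[0,55,0],[0,0,-4],1],
    [[0,110,0],[0,0,-8],1],
    [[0,165,0],[0,0,-12],1],
    [[1,220,0],[0,0,-16],1],
    [[1,264,0],[0,0,-19.7],1]
  ]
}}

```text
time: 7.98
tool_pos: [0.5107, 0.1316, 0.2162]
orientation: [[0.237, -0.0, 0.972], [-0.972, 0.0, 0.237], [-0.0, -1.0, -0.0]]
wrist_force: [-0.7, -0.1, -2.4]
finger_gap: 0.0213
```

>>> {"name": "carry_out", "arguments": {
  "steps": [
    [[0,0,0],[0,0,0],1],
    [[0,0,0],[0,0,0],1],
    [[0,0,0],[0,0,0],1]
  ]
}}

```text
time: 8.35
tool_pos: [0.5112, 0.1284, 0.2162]
orientation: [[0.237, -0.0, 0.971], [-0.971, -0.0, 0.237], [0.0, -1.0, -0.0]]
wrist_force: [-0.3, -0.1, -2.4]
finger_gap: 0.0212
```

Run:
```python
from h import *
import pickle
s=arm.get_state(); im=arm.snapshot('wrist'); sd=arm.snapshot('side'); np.save('pics/w5.npy',im); np.save('pics/s5.npy',sd); pickle.dump(s,open('pics/w5.pkl','wb'))
print(s['time'],s['tool_pos'],s['orientation'].round(3).tolist(),s['qd'].round(1))
g=lambda z:np.clip(255*(z/255.)**.5,0,255).astype(np.uint8)
C=cam('wrist',s); S=cam('side'); tp=s['tool_pos']
print(proj(C,tp+[0,0,.02]),proj(C,[.5115,.1307,.11]),proj(S,tp),proj(S,tp-[0,0,.071]))
u,v=map(int,proj(S,tp-[0,0,.04])); c=cv2.resize(g(sd[v-50:v+50,u-25:u+25]),(300,600),interpolation=cv2.INTER_CUBIC)
w=cv2.resize(g(im),(500,375)); w=np.vstack([w,np.zeros((225,500,3),np.uint8)]); save('w5',np.hstack([w,c])); print(u,v)
```

```text
8.35 [0.51118663 0.12838998 0.21616758] [[0.237, -0.0, 0.971], [-0.971, -0.0, 0.237], [0.0, -1.0, -0.0]] [-0.4 -0.1 -0.2  0.1 -0.1  0.1]
(np.float64(320.2898765510993), np.float64(374.4509066359562)) (np.float64(316.8621829104199), np.float64(242.6311896124601)) (np.float64(299.8651185460206), np.float64(172.02467479104274)) (np.float64(300.26738822180215), np.float64(191.74820414651558))
300 183
```

View pics/w5.png

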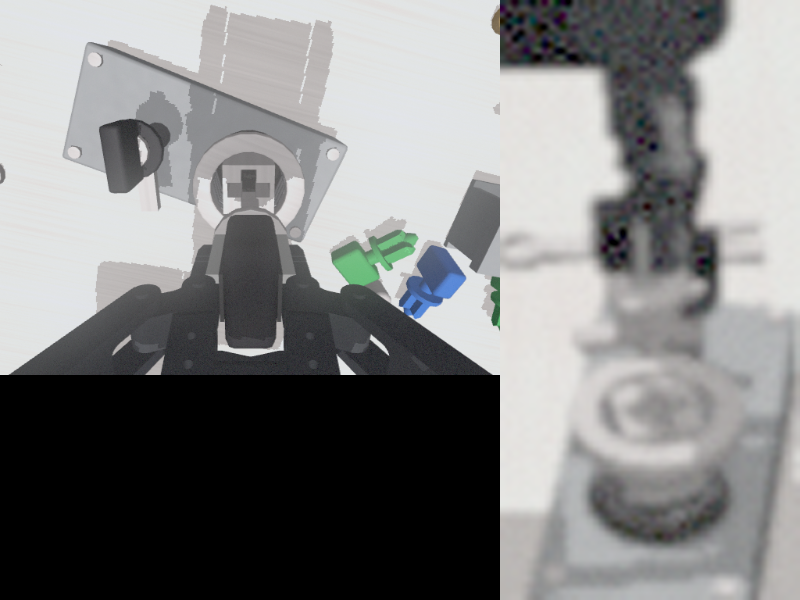

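The wrist view shows the head held between the pads with no visible tilt, and the cross ahead of it at about (319,233) full-size. The side crop shows the key upright above the sleeve. I zoom in on the collar, cross and head to get the remaining offsets.

Run:
```python
from h import *
im=np.load('pics/w5.npy')
g=lambda z,p:np.clip(255*(z/255.)**p,0,255).astype(np.uint8)
a=cv2.resize(g(im[180:320,250:390],.6),(560,560),interpolation=cv2.INTER_CUBIC)
b=cv2.resize(g(im[260:460,280:360],.35),(224,560),interpolation=cv2.INTER_CUBIC)
save('z5',np.hstack([a,b]))
```

```text
(no output)
```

View pics/z5.png

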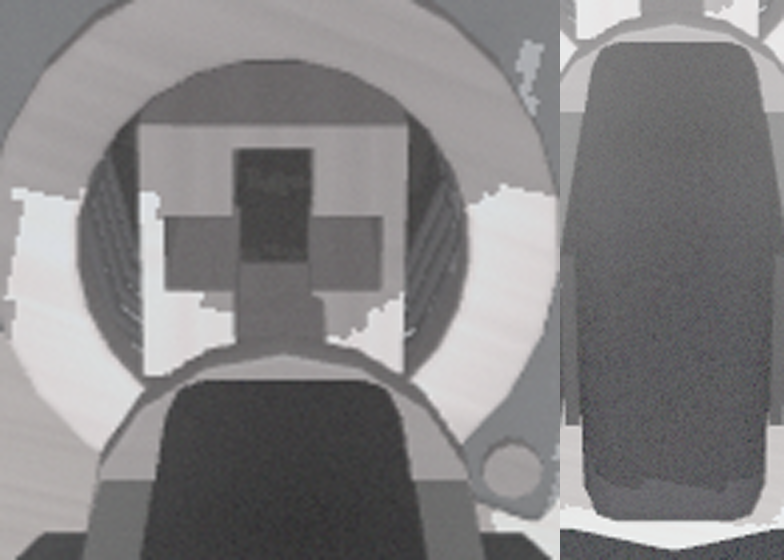

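Run:
```python
from h import *
import pickle
s=pickle.load(open('pics/w5.pkl','rb')); C=cam('wrist',s); R=s['orientation']; t=s['tool_pos']
def tl(u,v,z): return (R.T@(onz(C,u,v,z)-t))[[0,2]].round(4)*1000
A=lambda x,y:(250+x/4-.5,180+y/4-.5); B=lambda x,y:(280+x/2.8-.5,260+y/2.8-.5)
zt=t[2]-.0724   # tip
print('tip z',zt)
print('head back edge(z should be -25)',tl(*B(116,520),zt+.094),'front low edge(+25)',tl(*B(116,42),zt+.058))
print('collar front top(+21)',tl(*A(284,353),zt+.046),'low',tl(*A(284,341),zt+.040))
print('collar L/R',tl(*A(100,470),zt+.046),tl(*A(470,470),zt+.046))
Q=np.array([tl(*A(x,y),.11) for x,y in [(138,125),(407,125),(165,217),(165,290),(382,217),(382,290),(234,148),(313,148)]]);print(Q.tolist())
q=Q[2:6].mean(0); print('slot centre',q, 'face back edge+? ',Q[:2].mean(0)-[0,20], 'world',t+R@np.array([q[0],0,q[1]])/1000)
print('yaw err', np.degrees(np.arctan2(Q[1]-Q[0],[1,1])), (Q[1]-Q[0]),(Q[4]+Q[5]-Q[2]-Q[3]))
```

```text
tip z 0.14376758280320556
head back edge(z should be -25) [  0.2 -26.3] front low edge(+25) [ 0.2 19.2]
collar front top(+21) [ 0. 17.] low [ 0. 16.]
collar L/R [-19.2   3.9] [19.5  3.9]
[[-21.5, 20.7], [18.1, 20.8], [-17.9, 6.5], [-18.1, -5.1000000000000005], [14.7, 6.5], [14.9, -5.1000000000000005], [-7.4, 17.2], [4.3, 17.2]]
slot centre [-1.6  0.7] face back edge+?  [-1.7   0.75] world [0.51148662 0.13011045 0.21616689]
yaw err [88.55344431  5.71059314] [39.6  0.1] [65.6  0. ]
```

All measurements agree within about 1 mm: the slot centre is at tool (-1.6, +0.7) mm and its yaw is aligned to 0.1°. The collar sits at tool z of about -4.3 mm, so the shift in world axes is (+4.5, +2.8) mm. I go down gently while watching the force.

>>> {"name": "carry_out", "arguments": {
  "steps": [
    [[4.5,2.8,-10],[0,0,0],1],
    [[4.5,2.8,-25],[0,0,0],1],
    [[4.5,2.8,-30],[0,0,0],1],
    [[4.5,2.8,-36],[0,0,0],1],
    [[4.5,2.8,-40],[0,0,0],1]
  ]
}}

```text
time: 9.07
tool_pos: [0.5156, 0.1324, 0.1758]
orientation: [[0.239, -0.0, 0.971], [-0.971, 0.0, 0.239], [-0.0, -1.0, -0.0]]
wrist_force: [-0.1, -0.6, -1.1]
finger_gap: 0.0214
```

>>> {"name": "carry_out", "arguments": {
  "steps": [
    [[0,0,-2],[0,0,0],1],
    [[0,0,-4],[0,0,0],1],
    [[0,0,-6],[0,0,0],1],
    [[0,0,-6],[0,0,0],1]
  ]
}}

```text
time: 9.57
tool_pos: [0.5156, 0.1323, 0.1702]
orientation: [[0.239, -0.0, 0.971], [-0.971, -0.0, 0.239], [0.0, -1.0, -0.0]]
wrist_force: [0.0, -0.1, -2.7]
finger_gap: 0.0214
```

>>> {"name": "carry_out", "arguments": {
  "steps": [
    [[0,0,-3],[0,0,0],1],
    [[0,0,-6],[0,0,0],1],
    [[0,0,-8],[0,0,0],1],
    [[0,0,-8],[0,0,0],1]
  ]
}}

```text
time: 10.07
tool_pos: [0.5158, 0.1322, 0.162]
orientation: [[0.239, -0.0, 0.971], [-0.971, -0.0, 0.239], [0.0, -1.0, -0.0]]
wrist_force: [1.6, -1.9, -4.4]
finger_gap: 0.0212
```

>>> {"name": "carry_out", "arguments": {
  "steps": [
    [[0,0,-4],[0,0,0],1],
    [[0,0,-8],[0,0,0],1],
    [[0,0,-12],[0,0,0],1],
    [[0,0,-14],[0,0,0],1],
    [[0,0,-14],[0,0,0],1]
  ]
}}

```text
time: 10.7
tool_pos: [0.5157, 0.1323, 0.1479]
orientation: [[0.239, -0.0, 0.971], [-0.971, -0.0, 0.239], [0.0, -1.0, -0.0]]
wrist_force: [1.8, -4.7, -4.0]
finger_gap: 0.0215
```

>>> {"name": "carry_out", "arguments": {
  "steps": [
    [[0,-0.8,-2],[0,0,0],1],
    [[0,-0.8,-4],[0,0,0],1],
    [[0,-0.8,-6],[0,0,0],1],
    [[0,-0.8,-7],[0,0,0],1],
    [[0,-0.8,-7],[0,0,0],1]
  ]
}}

```text
time: 11.32
tool_pos: [0.5157, 0.132, 0.1418]
orientation: [[0.238, 0.0, 0.971], [-0.971, 0.001, 0.238], [-0.001, -1.0, 0.0]]
wrist_force: [-2.7, 0.2, 6.6]
finger_gap: 0.0212
```

Force is up by about 9 N with the tip at 0.0694, so the collar is seated and the spring has been met. Now I press down.

>>> {"name": "carry_out", "arguments": {
  "steps": [
    [[0,0,-3],[0,0,0],1],
    [[0,0,-6],[0,0,0],1],
    [[0,0,-9],[0,0,0],1],
    [[0,0,-11],[0,0,0],1],
    [[0,0,-11],[0,0,0],1]
  ]
}}

```text
time: 11.95
tool_pos: [0.5157, 0.132, 0.1315]
orientation: [[0.239, 0.0, 0.971], [-0.971, 0.001, 0.239], [-0.001, -1.0, 0.001]]
wrist_force: [-4.3, -0.3, 12.7]
finger_gap: 0.0212
```

>>> {"name": "carry_out", "arguments": {
  "steps": [
    [[0.3,0,-1],[0,0,0],1],
    [[0.3,0,-2],[0,0,0],1],
    [[0.3,0,-2.5],[0,0,0],1],
    [[0.3,0,-2.5],[0,0,0],1],
    [[0.3,0,-2.5],[0,0,0],1]
  ]
}}

```text
time: 12.58
tool_pos: [0.5158, 0.132, 0.1302]
orientation: [[0.239, 0.001, 0.971], [-0.971, 0.001, 0.239], [-0.001, -1.0, 0.001]]
wrist_force: [-8.2, -0.9, 24.3]
finger_gap: 0.021
```

Run:
```python
from h import *
s=arm.get_state(); im=arm.snapshot('wrist'); sd=arm.snapshot('side'); print(s['time'],s['tool_pos'],s['wrist_force'],s['finger_gap'])
g=lambda z:np.clip(255*(z/255.)**.6,0,255).astype(np.uint8)
c=cv2.resize(g(sd[160:260,260:340]),(320,400),interpolation=cv2.INTER_CUBIC); w=cv2.resize(g(im),(480,360)); w=np.vstack([w,np.zeros((40,480,3),np.uint8)])
save('w6',np.hstack([w,c]))
```

```text
12.575 [0.51578867 0.13203778 0.13021016] [-8.24719998 -0.92001259 24.26081998] 0.020964894964483023
```

View pics/w6.png

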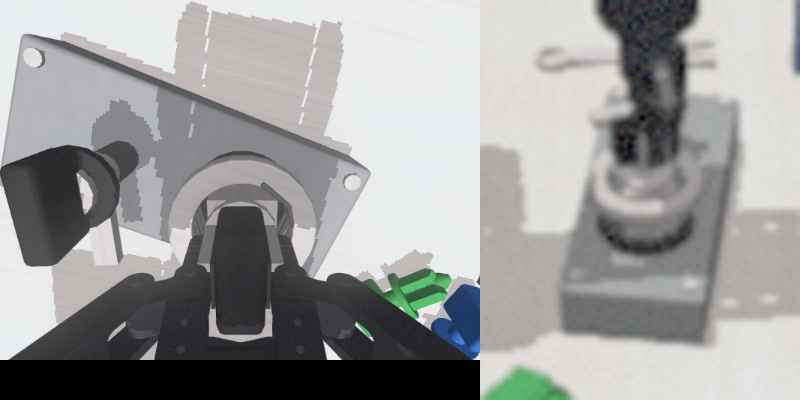

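The wrist view shows the collar on the socket around (240,215) and the latch arm clear at (105,240). The force rose from 12.7 to 24 N over the last 1.3 mm, so the sleeve is on its stop. I hand the job in.

```bash
python3 -c "
from h import *
s=arm.get_state(); print(s['tool_pos'],s['wrist_force'],s['finger_gap'],s['qd'].round(2)); print(arm.close_job())"
```

```text
[0.51582192 0.13204387 0.13022185] [-7.45050052 -0.05405215 23.33676943] 0.021531679395381306 [-0.08 -0.04  0.01 -0.02  0.01 -0.06]
the job is handed in; nothing more can be done
None
```

I carried out the whole job and handed it in at about 12.7 s; `close_job` gives no verdict, so success is not confirmed.

- **Latch:** I turned the knob about 60° clockwise. The wrist picture afterwards showed the latch arm clear of the flange.
- **Key:** I took the splined key with the black bar head from the stand and turned it to the socket's angle (about 14°). I lowered it with side forces under 5 N until the collar met the spring at about 9 N.
- **Press:** I then pressed it a further 11.6 mm. The upward force jumped from 12.7 to 24 N over the last 1.3 mm, which means the sleeve is on its bottom stop.
- **At hand-in:** The upward force was 23 N, the finger opening 21.5 mm on the 22 mm head, and the arm was at rest with the tool vertical.

Two checks did not fully agree:
- The head's back edge put the key 2–3 mm from where the collar put it in the grip. I trusted the collar, and the key went in freely.
- A side force of about 7.5 N along x remained at the end.

I did not measure the bystanders after the moves. I saw none touched and the forces showed no stray contact.

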